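Clamp a turned fitting in the swing-clamp fixture

TASK

Stand the flanged steel fitting, shank down, in the round hole of the black nest block so that its flange lies flush on the block, and let go of it. Then push the clamp lever by its upright knob through its quarter turn until it is fully home on its end stop, setting it there with a firm push of about 15 N at the knob, but never forcing it with more than 25 N. Handle the fitting gently, and leave the fitting clamped, the lever home and the other things on the bench where they are.

Things in the scene. Friction and masses are not known exactly. Their poses are not given: they have to be found in the camera images.
- fitting: the loose turned steel fitting to be clamped, 0.25 kg nominal, standing upright on its shank on the bench. From the bottom: shank 24 mm diameter and 22 mm long (chamfered foot), flange 54 mm diameter and 8 mm thick, then a plain spigot 16 mm diameter and 30 mm long to grip; 60 mm high in all. Origin: centre of the underside of the shank; z up along its axis.
- fixture: aluminium clamping fixture fixed to the bench, yaw within 0.3 rad. Origin: on the lever's vertical pivot axis, at bench level. Base plate 130 (x) by 205 mm (y, from -67 to +138), 12 mm thick. Lever hub 40 mm diameter, top 82 mm up. Black nest block 66 by 66 mm centred at x 0, y +84 mm, top 42 mm above the bench. Two stop pins 12 mm diameter, 74 mm high, 52 mm from the pivot
- nest_hole0 (a point): centre of the mouth of the nest block's round vertical through hole, at the block's top face; 26 mm diameter with a 3 mm chamfer, 30 mm deep; axes as the fixture's.
- lever (a joint): clamp lever's angle about its vertical pivot: 0 = open (handle along the fixture's -x), growing counter-clockwise seen from above to the rigid end stop at 1.571 (handle along the fixture's -y, clamping arm over the nest). Starts at 0 to 0.3 and stays where left. Friction about 4 N at the knob; in the last 0.3 rad the foot rides onto the flange: a hump of a few N more, short of the stop
- knob_top (a point): centre of the top face of the black upright cylindrical knob at the end of the lever's handle, 118 mm above the bench. Knob: 20 mm diameter, its free part reaching from 72 to 118 mm above the bench, its axis 110 mm from the pivot axis. The flat handle bar under it is 16 mm wide, from 58 to 72 mm above the bench.
- foot: round brass sprung foot (18 mm ball) under the end of the clamping arm, 63 mm from the pivot; origin at the ball's centre. It hangs 1.5 mm lower than the top of a seated flange and yields upward up to 6 mm (4.5 N to begin, 1.5 N more per mm); a fitting standing proud by some mm blocks it
- stub: loose bystander: steel flange 54 mm diameter, 8 mm thick, with a thick 36 mm boss, 26 mm high in all; origin under its centre. Not to be moved.
- collar: loose bystander: plain steel collar, 52 mm outside, 28 mm bore, 20 mm high; origin under its centre. Not to be moved.
- spanner: loose bystander: spanner lying to the right of the fixture; origin under its middle. Not to be moved.
- brush: loose bystander: hand brush lying on the right, nearer the robot than the fixture; origin under its middle. Not to be moved.
- pin: loose bystander: small headed pin, 30 mm high, 22 mm head, standing left of the fixture; origin under its centre. Not to be moved.
- partsbin: loose bystander: open grey bin 120 by 90 by 50 mm behind the fittings; origin under its centre. Not to be moved.
Things that resemble listed ones, but are neither listed nor needed, are in the scene too. Leave any purple or yellow look-alike of the fitting alone.

How it is judged (in metres and radians):
On the way, in this order (a step that is already met when the one before it is completed fails the run):
1. the fitting stands seated in the nest, let go, with the lever still open (horizontal distance between fitting and nest_hole0 below 0.003 m and z of fitting in the frame of nest_hole0 below -0.0195 m and angle between fitting's own z axis and vertical below 0.06 rad and contact force between fitting and the fingers below 0.2 N and value of joint lever below 0.6 rad), for 0.2 s.
2. the lever is pressed against its end stop with more than 12 N (value of joint lever above 1.545 rad and (contact force between lever and the fingers above 12 N or contact force between lever and the arm above 12 N)), for 0.1 s.
At the end, for the whole second after the job is handed in: Fitting at rest in the nest, upright within 0.06 rad, axis within 3 mm of the hole's, flange within 2.5 mm of flush (origin 19.5 mm or more below the hole's mouth); lever within 0.026 rad of its end stop (joint above 1.545); sprung foot bearing on the fitting with over 1 N (horizontal distance between fitting and nest_hole0 below 0.003 m and z of fitting in the frame of nest_hole0 below -0.0195 m and angle between fitting's own z axis and vertical below 0.06 rad and value of joint lever above 1.545 rad and contact force between foot and fitting above 1 N and linear speed of fitting below 0.01 m/s); the robot touches nothing.
It fails at once if the lever is pushed with more than 25 N (contact force between lever and the fingers above 25 N or contact force between lever and the arm above 25 N).
It fails at once if the fitting is rammed against the fixture with more than 30 N (contact force between fitting and fixture above 30 N).
It fails at once if a bystander is moved by more than 15 mm (distance of any of stub, collar, spanner, brush, pin, partsbin from where it was at the start of the episode above 0.015 m).
It also fails if it takes over 72 s, if anything falls off the work surface, if the arm or the gripper's body presses on something with over 40 N, if the wrist force passes 120 N, or if a joint passes its speed limit or range.

ROBOT

A 7-joint arm with a two-finger parallel gripper is mounted at the origin on the work surface. World frame = base frame: x ahead of the robot, y to its left, z up, the work surface at z = 0. Lengths are in mm, angles in rad, forces in N, time in s.
With the tool pointing down it reaches from about 400 to 875 mm from the base axis. Payload 4.4 kg.
Tool frame: the origin (TCP) lies at the very end of the fingers, on their centre line; the grasp point (between the pads) lies 19 mm behind it; z points along the fingers, x is the direction in which the jaws open and shut, and the axes are right-handed (so a half turn about z gives the same grasp; the last joint's range is limited). The gripper opens to 85 mm and grips with 20 to 120 N. Pads are 22 mm wide; open, the fingers measure 114 mm over their backs; the gripper's body (76 mm by 85 mm) begins 54 mm behind the grasp point. The pads swing forward as they close: fully open they stand 13 mm farther back than shut.
Start: joints at [1.198, 0.628, 0.038, 1.517, -0.027, 0.996, -0.02], TCP at [196.334, -619.654, 231.313] pointing down, gripper open.
Joint ranges: [-3.06, 3.06], [-0.37, 2.12], [-1.25, 1.32], [0.18, 2.47], [-1.1, 4.24], [0.23, 1.98], [-2.94, 2.94]. Speed limits (rad/s): [2.57, 2.57, 3.14, 3.14, 3.14, 3.14, 3.14].

INTERFACE

Orientations are given as [roll, pitch, yaw] about the fixed x, y, z axes, in that order (R = Rz(yaw) Ry(pitch) Rx(roll)).
In Python, from cell import * gives the robot as it stands. The module is installed in compiled form; this text tells all that it offers.
- The arm moves only by the tool play_rows, never from a script. Its argument "targets" is a list of rows, each an object with "slide": the shift along the tool's x, y, z in mm, a list of three; "turn": the turn, a rotation vector about the tool's x, y, z in degrees, a list of three; "hand": the finger opening in mm, from 0 to 85.4. A call has 1 to 5 rows; each row shifts and turns the commanded pose from where the row before left it, along the tool's axes as they then stand; what a row does not reach is not made up. A row lasts 1/8 s, in which the tool goes at most 62.5 mm and 10.7 degrees, less where a joint would pass 70% of its speed; a pose out of reach is approached as far as the arm can. A call is refused whole if a number of a shift passes 62.5 or a number of a turn 10.7, either way. A call with a gripper value outside its range is refused whole. The fingers move at their own pace and stop on an object; the grip force is fixed at half the most. Time passes only in rows, so rows that do not move let the fingers close. It gives the time, the measured TCP pose, the force and the opening at its end, in the units of the state.
- read_state(): the state, without advancing time (a new reading comes with each control period).
- get_image(name): name is "side" or "top" or "wrist"; returns (picture, depth): 384x512x3 uint8, blue, green, red; 384x512 float32, mm along the optical axis (not along the pixel's ray), 0 where there is no reading.
- calibration(name): a dict with "K" (3x3 intrinsics, pixels), "D" ([k1, k2, p1, p2, k3] as OpenCV has them; the pictures are not rectified), "R" (3x3) and "t" (3): a world point X has camera coordinates R X + t. Camera axes: x right, y down, z forward; pixel columns grow to the right and rows downward; lengths in mm; the calibration is good to about 2 mm. A picture is of the moment at which its call begins: read the wrist's pose just before it. calibration takes no time and is no camera call; for the wrist camera it gives the pose at the moment of the call.
- finish_job(): hands the job in, once; it reports no verdict.
The state is a dict: "clock": time; "qpos": joint angles; "qd": joint speeds; "tau": joint torques, N m; "eef_pos": TCP position; "tool_rot": TCP orientation; "force": force on the tool from outside, world axes, zero at the start; "torque": the same for the moment, N m; "width": finger opening in mm.
Only numpy, scipy, OpenCV 4.12 (cv2) and the standard library are available. Lean on these libraries where they do the work, as an engineer would, in place of code of your own. Each camera call takes 0.05 s, during which the arm holds its last target.

## Working session

There is one attempt and no reset: what is moved stays moved. The work goes in short steps, Python scripts to look and compute and a tool call to move; the robot and the scene stay as the last step left them, time stands still between calls to the robot, and variables do not carry over. Pictures are saved under pics/ and viewed, and the job is handed in when it is done.

Besides the shell and the picture viewer there is one more tool, called after "Emit:" by a JSON object that holds its "name" and its "arguments". play_rows: Moves the arm, as the interface text tells. Its arguments: {"type":"object","properties":{"targets":{"type":"array"}},"required":["targets"]}

```bash
mkdir -p pics; cat > h.py <<'E'
from cell import *
import numpy as np, cv2
def undist(c,uv):
    K=np.array(c['K'],float);D=np.array(c['D'],float)
    return cv2.undistortPoints(np.array(uv,float).reshape(-1,1,2),K,D).reshape(-1,2)
def ray(c,uv):
    R=np.array(c['R'],float);t=np.array(c['t'],float).ravel()
    p=undist(c,uv); d=np.c_[p,np.ones(len(p))]@R
    return -R.T@t,d
def onplane(c,uv,z):
    o,d=ray(c,uv); return o+d*((z-o[2])/d[:,2:3])
def cloud(c,depth):
    v,u=np.mgrid[0:depth.shape[0],0:depth.shape[1]]
    p=undist(c,np.c_[u.ravel(),v.ravel()]); R=np.array(c['R'],float);t=np.array(c['t'],float).ravel()
    P=np.c_[p,np.ones(len(p))]*depth.reshape(-1,1)
    W=((P-t)@R).reshape(*depth.shape,3); W[depth<=0]=np.nan
    return W
def proj(c,X):
    R=np.array(c['R'],float);t=np.array(c['t'],float).ravel()
    return cv2.projectPoints(np.array(X,float).reshape(-1,1,3),cv2.Rodrigues(R)[0],t,np.array(c['K'],float),np.array(c['D'],float))[0].reshape(-1,2)
E
python3 - <<'E'
from h import *
s=read_state();print(s)
for n in("side","top","wrist"):
    c=calibration(n);im,d=get_image(n);cv2.imwrite(f"pics/{n}0.png",im)
    np.savez(f"{n}0.npz",im=im,d=d,**{k:np.array(c[k]) for k in c})
    print(n,c, -np.array(c['R']).T@np.array(c['t']).ravel())
E
```

```text
{'clock': 0.0, 'qpos': array([ 1.19821742,  0.62938295,  0.03843134,  1.51839445, -0.02698464,
        0.9962921 , -0.0199613 ]), 'qd': array([-0.00014722, -0.00220935,  0.00219721,  0.00116056, -0.00083697,
       -0.00025523,  0.00054552]), 'tau': array([ 9.64449609e-04, -5.63400614e+01,  1.22663196e+00, -1.93443650e+01,
        1.09584173e-02,  1.05922879e-02, -1.55788491e-06]), 'eef_pos': array([ 196.12766167, -619.03142287,  230.35658191]), 'tool_rot': array([ 3.14155773e+00,  1.95873800e-03, -1.26396241e+00]), 'force': array([-0.36419404, -0.47043068, -0.33582406]), 'torque': array([ 0.05116647, -0.0414444 ,  0.01170963]), 'width': 85.48476066577508}
side {'K': array([[419.6721829 ,   0.        , 256.11376129],
       [  0.        , 419.6721829 , 193.70183711],
       [  0.        ,   0.        ,   1.        ]]), 'D': array([-0.12290847,  0.        ,  0.        ,  0.        ,  0.        ]), 'R': array([[-0.99847792, -0.0520034 , -0.018371  ],
       [-0.01359833,  0.55493194, -0.8317846 ],
       [ 0.05345028, -0.83026875, -0.55479445]]), 't': array([ 592.56214699,   95.6106751
[... 358 characters left out ...]
       [-0.99215112, -0.0219988 , -0.12309429],
       [ 0.12282599,  0.01316237, -0.99234093]]), 't': array([ -11.3385802 ,  578.2574412 , 1047.03106614])} [ 445.38203792  -12.39529552 1110.07453899]
wrist {'K': array([[328.04309991,   0.        , 253.62445368],
       [  0.        , 328.04309991, 195.13774049],
       [  0.        ,   0.        ,   1.        ]]), 'D': array([-0.09157307,  0.        ,  0.        ,  0.        ,  0.        ]), 'R': array([[ 0.30274329, -0.95306934, -0.00230975],
       [-0.91647161, -0.29178144,  0.27375789],
       [-0.26158419, -0.08076155, -0.96179586]]), 't': array([-648.82518891,  -35.2044612 ,  379.53071484])} [ 263.44282274 -597.99591288  373.16994881]
```

View pics/top0.png

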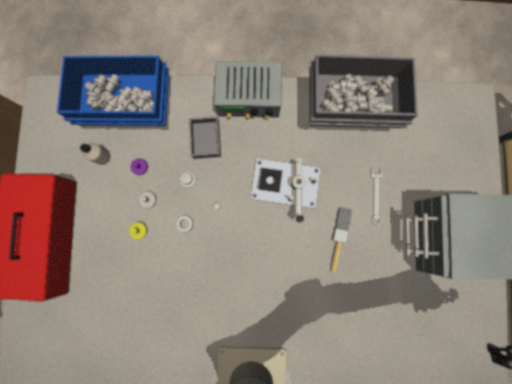

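View pics/side0.png

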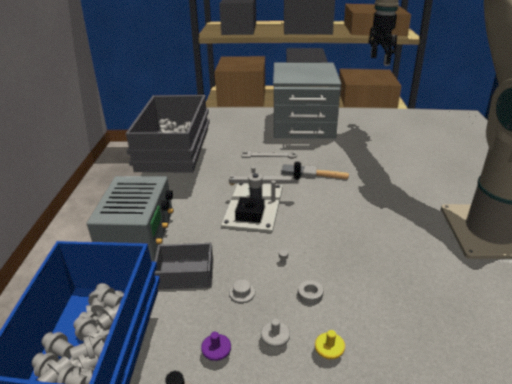

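The top view shows the fitting at about (147,199), the nest hole at (270,180), the pivot at (298,182) and the knob at (299,218). In the side view the fitting is at (275,335) and the nest at (250,208). Next I'll measure these from both views.

```bash
python3 - <<'E'
from h import *
t=dict(np.load("top0.npz"));s=dict(np.load("side0.npz"))
a=cv2.resize(t['im'][150:235,115:235],None,fx=6,fy=6,interpolation=cv2.INTER_CUBIC)
b=cv2.resize(t['im'][145:235,240:340],None,fx=6,fy=6,interpolation=cv2.INTER_CUBIC)
cv2.imwrite("pics/ta.png",a);cv2.imwrite("pics/tb.png",b)
cv2.imwrite("pics/sa.png",cv2.resize(s['im'][265:365,190:350],None,fx=5,fy=5,interpolation=cv2.INTER_CUBIC))
cv2.imwrite("pics/sb.png",cv2.resize(s['im'][145:240,205:325],None,fx=6,fy=6,interpolation=cv2.INTER_CUBIC))
W=cloud(t,t['d'])
for u,v in [(147,199),(150,203),(160,190),(270,180),(299,218),(298,182)]: print(u,v,W[v,u].round(1))
W=cloud(s,s['d'])
for u,v in [(275,325),(275,335),(285,338),(254,170),(250,208)]: print(u,v,W[v,u].round(1))
E
```

```text
147 199 [539.7 328.3  48.5]
150 203 [529.5 325.   27.1]
160 190 [573.5 303.1   2. ]
270 180 [612.3 -44.9   7.4]
299 218 [ 490.1 -124.7  117.1]
298 182 [ 597.3 -125.1   79.2]
275 325 [541.3 343.5  57.9]
275 335 [541.  345.1  32. ]
285 338 [523.1 349.6  30. ]
254 170 [ 607.1 -173.3   67.9]
250 208 [612.1 -59.7  20.6]
```

View pics/ta.png

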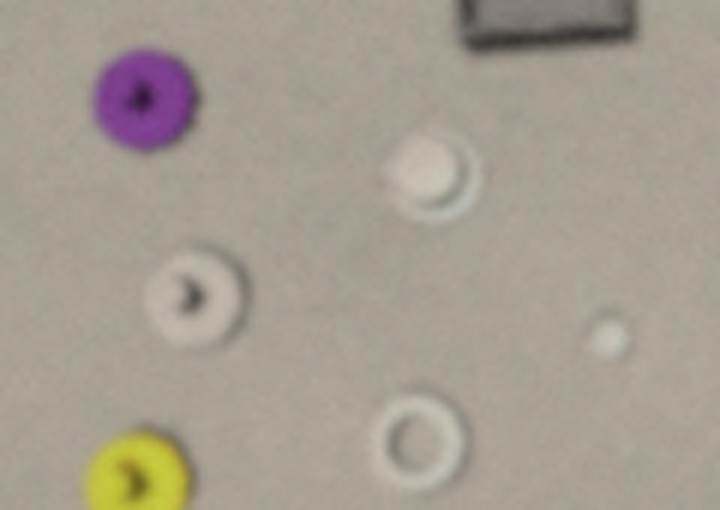

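View pics/tb.png

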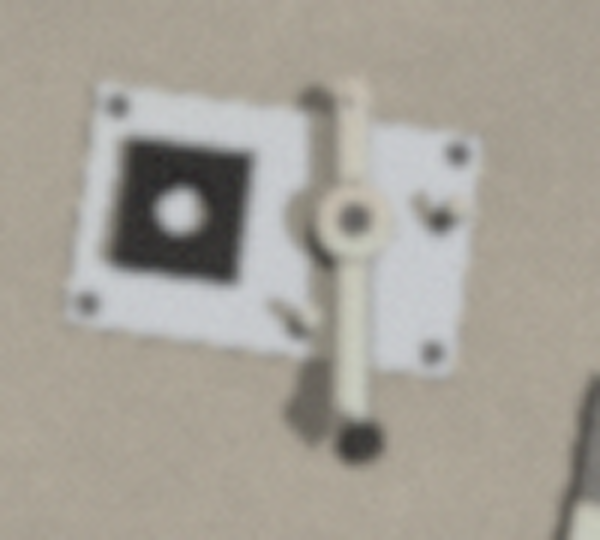

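View pics/sa.png

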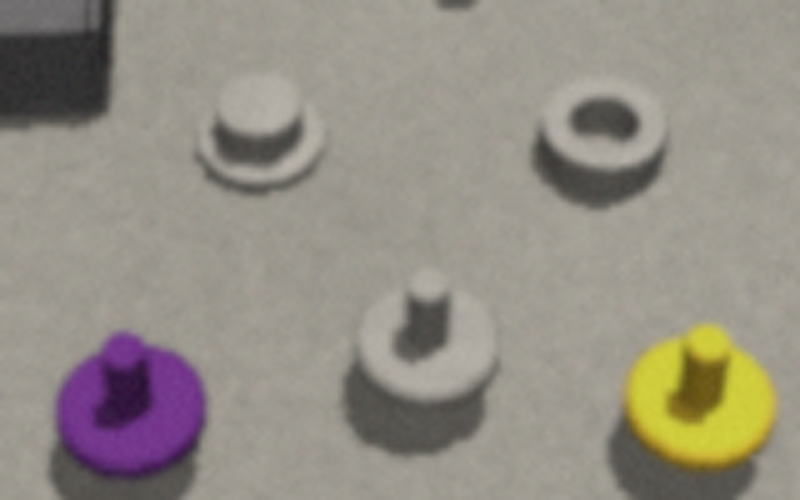

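View pics/sb.png

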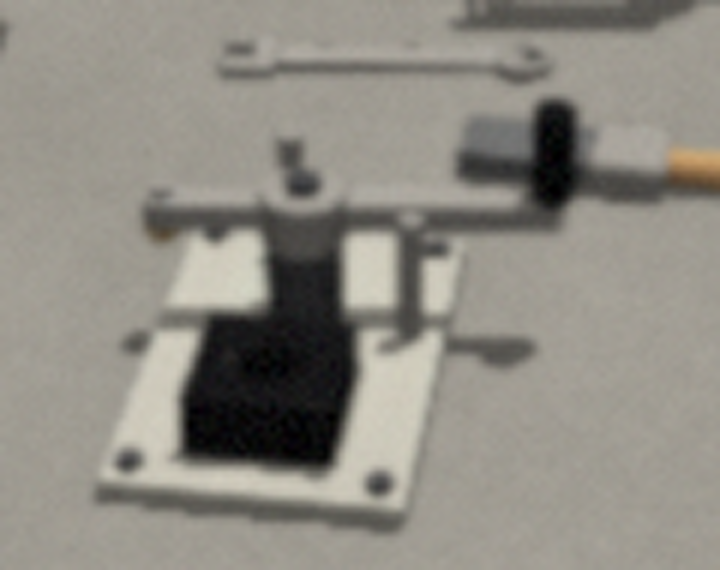

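```bash
python3 - <<'E'
from h import *
t=dict(np.load("top0.npz"));s=dict(np.load("side0.npz"))
def px(x,y,f,u0,v0): return ((x+.5)/f-.5+u0,(y+.5)/f-.5+v0)
T=lambda x,y:px(x,y,6,240,145)
print("flange top",onplane(t,[px(197,297,6,115,150)],30))
print("flange side",onplane(s,[px(428,343,5,190,265)],30), "spigot top side",onplane(s,[px(428,283,5,190,265)],60))
# two-view height of flange centre
def tri(uvt,uvs):
    o1,d1=ray(t,[uvt]);o2,d2=ray(s,[uvs]);d1=d1[0];d2=d2[0]
    A=np.c_[d1,-d2];k=np.linalg.lstsq(A,o2-o1,rcond=None)[0];p=o1+k[0]*d1;q=o2+k[1]*d2
    return (p+q)/2,np.linalg.norm(p-q)
print("tri flange",tri(px(197,297,6,115,150),px(428,343,5,190,265)))
print("knob",onplane(t,[T(359,441)],118)," hub",onplane(t,[T(354,219)],82),"block corners",onplane(t,[T(128,140),T(252,153),T(238,282),T(115,266)],42))
print("hole thru",onplane(t,[T(180,210)],42),onplane(t,[T(180,210)],12))
print("plate corners",onplane(t,[T(98,83),T(482,134),T(450,376),T(66,320)],12))
W=cloud(t,t['d'])
for n,(u0,u1,v0,v1,z0,z1) in dict(flange=(138,158,190,210,24,36),block=(255,285,165,195,38,46),knob=(292,306,210,226,112,122),hub=(290,306,174,190,78,88)).items():
    P=W[v0:v1,u0:u1].reshape(-1,3);P=P[(P[:,2]>z0)&(P[:,2]<z1)];
    print(n,len(P),P.mean(0).round(1),((P.min(0)+P.max(0))/2).round(1),np.median(P[:,2]).round(1))
E
```

```text
flange top [[541.16223572 332.94386175  30.        ]]
flange side [[540.72141764 339.65006724  30.        ]] spigot top side [[541.05842043 336.73463949  60.        ]]
tri flange (array([541.21943136, 334.90948103,  23.93870415]), np.float64(0.9600784626186694))
knob [[ 489.84767895 -125.75367347  118.        ]]  hub [[ 599.64691695 -126.50949902   82.        ]] block corners [[643.8272372  -15.39986613  42.        ]
 [638.48457376 -78.70930485  42.        ]
 [572.15208532 -72.55349564  42.        ]
 [578.92468771 -10.19793417  42.        ]]
hole thru [[608.30831499 -42.5648386   42.        ]] [[612.88457641 -43.41223854  12.        ]]
plate corners [[ 679.53235262    0.94687143   12.        ]
 [ 656.75146897 -201.19165739   12.        ]
 [ 529.18088087 -184.68561324   12.        ]
 [ 553.87662022   14.66133555   12.        ]]
flange 207 [538.6 334.2  29.3] [540.  336.1  29.8] 29.5
block 393 [609.4 -43.3  41.6] [608.9 -42.4  41.9] 41.6
knob 39 [ 489.  -127.5  117.2] [ 490.1 -127.4  116.7] 117.1
hub 28 [ 599.2 -126.3   81. ] [ 598.9 -125.1   81.9] 80.8
```

```bash
cat >> h.py <<'E'
from scipy.spatial.transform import Rotation as Ro
def plan(goals,hand,maxmm=58,maxdeg=10,n=None):
    """goals: list of (x,y,z,yaw); prints rows in tool axes from the measured pose"""
    s=read_state();p=np.array(s['eef_pos'],float);R=Ro.from_euler('xyz',s['tool_rot'])
    print('at',p.round(1),np.array(s['tool_rot']).round(3),'F',np.array(s['force']).round(1),'w',round(s['width'],1),'t',s['clock'])
    for g in goals:
        G=Ro.from_euler('xyz',[np.pi,0,g[3]])
        dp=np.array(g[:3])-p; rv=(R.inv()*G).as_rotvec(degrees=True)
        k=n or int(max(1,np.ceil(np.abs(dp).max()/maxmm),np.ceil(np.linalg.norm(dp)/61),np.ceil(np.linalg.norm(rv)/maxdeg)))
        for i in range(k):
            sl=R.inv().apply(dp/k); print([float(x) for x in sl.round(1)],[float(x) for x in (rv/k).round(2)],hand)
            R=R*Ro.from_rotvec(rv/k,degrees=True)
        p=np.array(g[:3])
E
python3 - <<'E'
from h import *
plan([(608,-113,200,0)],50)
E
```

```text
at [ 196.2 -619.2  230.6] [ 3.142e+00  1.000e-03 -1.264e+00] F [-0.3  0.  -0.8] w 85.7 t 0.15
[-32.6, -49.6, 2.8] [-0.0, 0.01, -6.58] 50
[-26.7, -53.0, 2.8] [-0.0, 0.01, -6.58] 50
[-20.4, -55.7, 2.8] [-0.0, 0.01, -6.58] 50
[-13.9, -57.7, 2.8] [-0.0, 0.01, -6.58] 50
[-7.2, -58.9, 2.8] [-0.0, 0.01, -6.58] 50
[-0.4, -59.3, 2.8] [-0.0, 0.01, -6.58] 50
[6.4, -59.0, 2.8] [-0.0, 0.01, -6.58] 50
[13.1, -57.8, 2.8] [-0.0, 0.01, -6.58] 50
[19.7, -56.0, 2.8] [-0.0, 0.01, -6.58] 50
[26.0, -53.3, 2.8] [-0.0, 0.01, -6.58] 50
[31.9, -50.0, 2.8] [-0.0, 0.01, -6.58] 50
```

Emit:
{"name": "play_rows", "arguments": {"targets": [{"slide": [-32, -50, 0], "turn": [0, 0, -6.6], "hand": 50}, {"slide": [-27, -53, 0], "turn": [0, 0, -6.6], "hand": 50}, {"slide": [-20, -56, 0], "turn": [0, 0, -6.6], "hand": 50}, {"slide": [-14, -58, 0], "turn": [0, 0, -6.6], "hand": 50}, {"slide": [-7, -59, 0], "turn": [0, 0, -6.6], "hand": 50}]}}

```text
clock: 0.78
eef_pos: [385.6, -387.9, 231.3]
tool_rot: [-3.142, -0.0, -0.684]
force: [0.5, 0.0, 0.3]
width: 50.0
```

Emit:
{"name": "play_rows", "arguments": {"targets": [{"slide": [0, -59, 0], "turn": [0, 0, -6.6], "hand": 50}, {"slide": [6, -59, 5], "turn": [0, 0, -6.6], "hand": 50}, {"slide": [13, -58, 5], "turn": [0, 0, -6.6], "hand": 50}, {"slide": [20, -56, 5], "turn": [0, 0, -6.6], "hand": 50}, {"slide": [26, -53, 5], "turn": [0, 0, -6.6], "hand": 50}]}}

```text
clock: 1.4
eef_pos: [572.3, -158.1, 211.0]
tool_rot: [3.141, 0.0, -0.109]
force: [0.6, -1.3, 0.2]
width: 50.0
```

Emit:
{"name": "play_rows", "arguments": {"targets": [{"slide": [32, -50, 5], "turn": [0, 0, -6.6], "hand": 50}, {"slide": [0, 0, 0], "turn": [0, 0, 0], "hand": 50}]}}

```text
clock: 1.65
eef_pos: [611.3, -106.5, 205.6]
tool_rot: [-3.137, -0.001, 0.012]
force: [0.4, 0.3, 0.8]
width: 50.3
```

```bash
python3 - <<'E'
from h import *
plan([(608,-113,165,0)],50)
c=calibration("wrist");im,d=get_image("wrist");cv2.imwrite("pics/w1.png",im)
np.savez("w1.npz",im=im,d=d,**{k:np.array(c[k]) for k in c})
E
```

```text
at [ 611.3 -106.5  205.6] [-3.137e+00 -1.000e-03  1.200e-02] F [0.4 0.3 0.8] w 50.3 t 1.65
[-3.4, 6.7, 40.6] [-0.27, -0.08, 0.71] 50
```

View pics/w1.png

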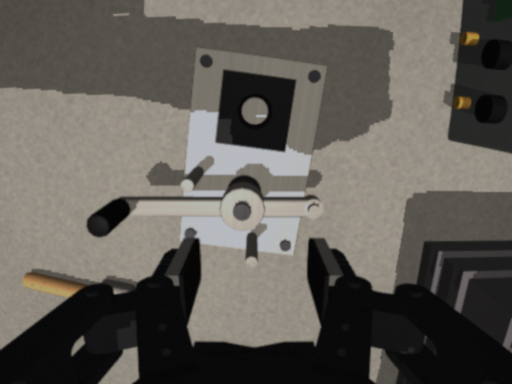

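The wrist view shows the hole at (255,110), the hub top at (242,209) and the knob top at about (101,222). I'll refine these.

```bash
python3 - <<'E'
from h import *
t=dict(np.load("w1.npz"));im=t['im']
cv2.imwrite("pics/w1z.png",cv2.resize(im[60:160,200:330],None,fx=6,fy=6,interpolation=cv2.INTER_CUBIC))
g=cv2.cvtColor(im,cv2.COLOR_BGR2GRAY)
m=(g<45).astype(np.uint8);m[:, :195]=0;m[:,310:]=0;m[:60]=0;m[165:]=0
cs,h=cv2.findContours(m,cv2.RETR_CCOMP,cv2.CHAIN_APPROX_NONE)
for i,c in enumerate(cs):
    if cv2.contourArea(c)<60: continue
    print(i,cv2.contourArea(c),h[0][i],end=' ')
    if h[0][i][3]<0:
        r=cv2.minAreaRect(c);b=cv2.boxPoints(r);W=onplane(t,b,42);print('rect',W.round(1).tolist(),'c',W.mean(0).round(1))
    else:
        e=cv2.fitEllipse(c);print('hole',e,onplane(t,[e[0]],42).round(1),onplane(t,[e[0]],12).round(1))
W=cloud(t,t['d'])
P=W[60:160,205:310].reshape(-1,3);P=P[(P[:,2]>38)&(P[:,2]<46)];print('block top z',np.median(P[:,2]))
r=cv2.minAreaRect(P[:,:2].astype(np.float32));print(r)
P=W[185:235,215:270].reshape(-1,3);P=P[(P[:,2]>77)&(P[:,2]<88)];print('hub',np.median(P[:,2]),len(P),cv2.minEnclosingCircle(P[:,:2].astype(np.float32)),P.mean(0))
P=W[190:250,75:145].reshape(-1,3);P=P[(P[:,2]>112)&(P[:,2]<123)];print('knob',np.median(P[:,2]),len(P),cv2.minEnclosingCircle(P[:,:2].astype(np.float32)),P.mean(0))
E
```

```text
0 4852.0 [ 3 -1  1 -1] rect [[574.9, -70.5, 42.0], [584.7, -7.5, 42.0], [648.2, -15.3, 42.0], [641.3, -79.1, 42.0]] c [612.3 -43.1  42. ]
2 643.0 [-1  1 -1  0] hole ((254.383544921875, 110.49850463867188), (28.428241729736328, 28.906925201416016), 165.87347412109375) [[612.3 -42.9  42. ]] [[612.4 -43.4  12. ]]
block top z 42.03612796199944
((612.35791015625, -43.47246170043945), (66.64354705810547, 66.66126251220703), 82.90308380126953)
hub 81.53018245588777 378 ((602.2689208984375, -126.56623077392578), 18.861541748046875) [ 601.84508894 -125.81863788   80.45336202]
knob 117.80411482644385 520 ((492.9032287597656, -127.77731323242188), 10.157038688659668) [ 493.96947382 -126.79369266  117.32152684]
```

View pics/w1z.png

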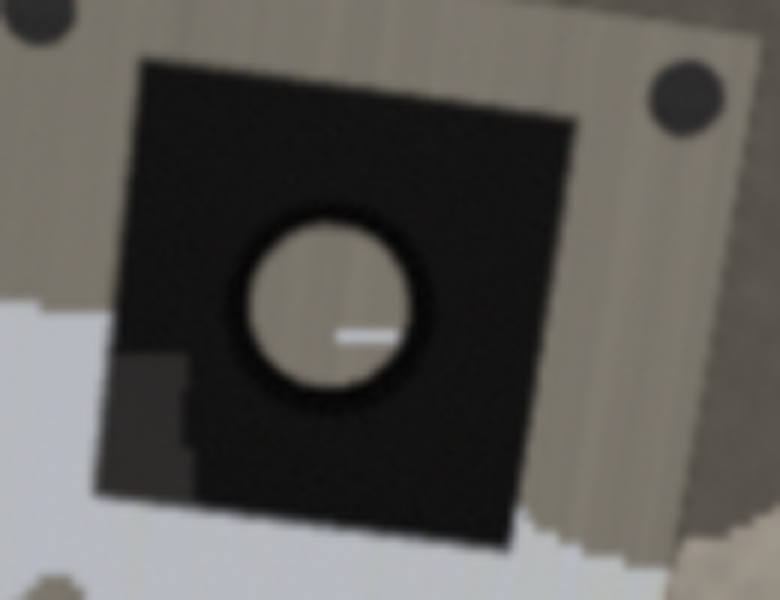

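The wrist camera puts the hole at (612.3,-43.1), but the top camera says (608.9,-42.9). That is consistent with calibration bias. I'll measure the fitting with the same wrist camera and cancel the bias later using the held fitting. Moving to the fitting now.

Emit:
{"name": "play_rows", "arguments": {"targets": [{"slide": [-9, -52, 0], "turn": [0, 0, 0], "hand": 50}, {"slide": [-9, -54, 0], "turn": [0, 0, 0], "hand": 50}, {"slide": [-10, -54, 0], "turn": [0, 0, 0], "hand": 50}, {"slide": [-10, -54, 0], "turn": [0, 0, 0], "hand": 50}, {"slide": [-10, -54, 0], "turn": [0, 0, 0], "hand": 50}]}}

```text
clock: 2.33
eef_pos: [559.6, 153.8, 206.4]
tool_rot: [3.14, -0.0, -0.0]
force: [0.2, -0.3, 0.3]
width: 50.0
```

Emit:
{"name": "play_rows", "arguments": {"targets": [{"slide": [-10, -54, 0], "turn": [0, 0, 0.7], "hand": 50}, {"slide": [-10, -54, 0], "turn": [0, 0, 0], "hand": 50}, {"slide": [0, 0, 0], "turn": [0, 0, 0], "hand": 50}, {"slide": [0, 0, 0], "turn": [0, 0, 0], "hand": 50}]}}

```text
clock: 2.82
eef_pos: [540.7, 260.2, 206.1]
tool_rot: [3.139, 0.0, -0.011]
force: [0.3, -0.5, 0.0]
width: 49.6
```

```bash
python3 - <<'E'
from h import *
plan([(541,335,205,0)],50)
c=calibration("wrist");im,d=get_image("wrist");cv2.imwrite("pics/w2.png",im)
np.savez("w2.npz",im=im,d=d,**{k:np.array(c[k]) for k in c})
W=cloud(c,d)
P=W[...,:].reshape(-1,3);ok=(abs(P[:,0]-541)<35)&(abs(P[:,1]-335)<35)
Q=P[ok&(P[:,2]>54)];print('spigot top',len(Q),np.median(Q,0).round(1),cv2.minEnclosingCircle(Q[:,:2].astype(np.float32)))
Q=P[ok&(P[:,2]>25)&(P[:,2]<35)];print('flange',len(Q),np.median(Q[:,2]),cv2.minEnclosingCircle(Q[:,:2].astype(np.float32)))
E
```

```text
at [540.7 260.2 206.1] [ 3.139  0.    -0.011] F [ 0.3 -0.5  0. ] w 49.6 t 2.825
[-0.2, -37.4, 0.5] [0.06, 0.0, -0.32] 50
[-0.0, -37.4, 0.5] [0.06, 0.0, -0.32] 50
spigot top 268 [542.3 336.9  60. ] ((542.3466796875, 336.95819091796875), 7.659536838531494)
flange 2348 29.967937279204993 ((542.26220703125, 337.242919921875), 27.063871383666992)
```

View pics/w2.png

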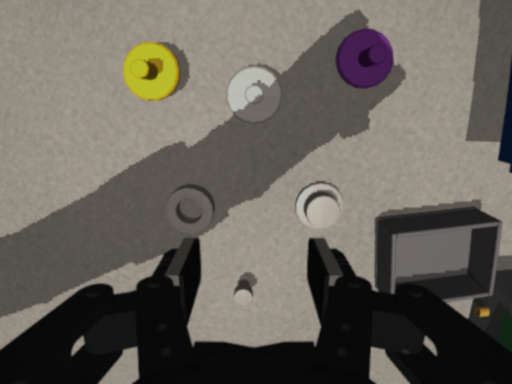

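Two measurements put the fitting at (542.3,337.0), flange top at z 30 and spigot top at z 60. I'll move above it and look again lower down.

Emit:
{"name": "play_rows", "arguments": {"targets": [{"slide": [1, -26, 30], "turn": [0, 0, -0.6], "hand": 50}, {"slide": [0, -26, 30], "turn": [0, 0, 0], "hand": 50}, {"slide": [0, -25, 30], "turn": [0, 0, 0], "hand": 50}, {"slide": [0, 0, 0], "turn": [0, 0, 0], "hand": 50}]}}

```text
clock: 3.38
eef_pos: [540.3, 338.3, 113.9]
tool_rot: [3.139, 0.004, 0.001]
force: [0.0, -0.9, 0.3]
width: 50.1
```

```bash
python3 - <<'E'
from h import *
plan([(542.3,337,34,0)],50,maxmm=30)
c=calibration("wrist");im,d=get_image("wrist");cv2.imwrite("pics/w3.png",im)
np.savez("w3.npz",im=im,d=d,**{k:np.array(c[k]) for k in c})
W=cloud(c,d);P=W.reshape(-1,3);ok=(abs(P[:,0]-541)<15)&(abs(P[:,1]-335)<15)
Q=P[ok&(P[:,2]>54)&(P[:,2]<66)];print('spigot top',len(Q),np.median(Q,0).round(1),cv2.minEnclosingCircle(Q[:,:2].astype(np.float32)))
print('tcp px',proj(c,[read_state()['eef_pos']]))
E
```

```text
at [540.3 338.3 113.9] [3.139e+00 4.000e-03 1.000e-03] F [ 0.  -0.9  0.3] w 50.1 t 3.375
[0.8, 0.4, 26.6] [0.05, 0.08, 0.02] 50
[0.7, 0.4, 26.6] [0.05, 0.08, 0.02] 50
[0.7, 0.4, 26.6] [0.05, 0.08, 0.02] 50
spigot top 507 [542.7 337.8  59.9] ((542.3433227539062, 336.7869873046875), 8.168706893920898)
tcp px [[254.03848491 257.30652063]]
```

View pics/w3.png

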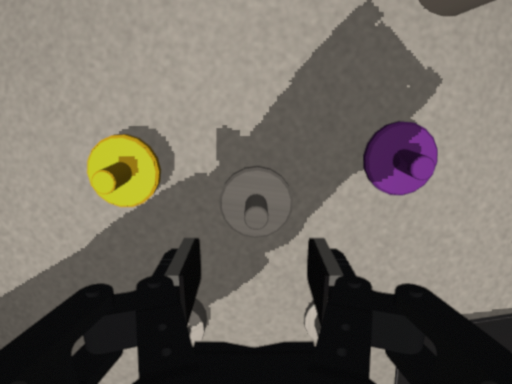

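The low view shows the spigot top at (256,216), centred between the jaws at (185,250) and (325,250). I'll check its height by triangulation, then descend.

```bash
python3 - <<'E'
from h import *
a=dict(np.load("w2.npz"));b=dict(np.load("w3.npz"))
P=[proj(c,[[542.3,337,60]]) for c in(a,b)];print(P)
# bright/own pixel measure of spigot top centre from depth edge
res=[]
for c in(a,b):
    W=cloud(c,c['d']);m=((W[...,2]>55)&(W[...,2]<65)&(abs(W[...,0]-542)<12)&(abs(W[...,1]-337)<12))
    v,u=np.nonzero(m);e=(u.mean(),v.mean());res.append(e)
print(res)
(o1,d1),(o2,d2)=ray(a,[res[0]]),ray(b,[res[1]])
k=np.linalg.lstsq(np.c_[d1[0],-d2[0]],o2-o1,rcond=None)[0];print(o1+k[0]*d1[0],o2+k[1]*d2[0])
E
```

```text
[array([[253.45213941,  93.87473439]]), array([[255.40737727, 217.96525426]])]
[(np.float64(253.5), np.float64(93.80597014925372)), (np.float64(255.7314629258517), np.float64(216.88176352705412))]
[542.33926489 337.09805381  58.24021775] [542.50781078 337.0996669   58.24007378]
```

Emit:
{"name": "play_rows", "arguments": {"targets": [{"slide": [1, 1, 30], "turn": [0, 0, 0], "hand": 50}, {"slide": [1, 0, 25], "turn": [0, 0, 0], "hand": 50}, {"slide": [0, 0, 15], "turn": [0, 0, 0], "hand": 50}, {"slide": [0, 0, 9], "turn": [0, 0, 0], "hand": 50}, {"slide": [0, 0, 0], "turn": [0, 0, 0], "hand": 50}]}}

```text
clock: 4.05
eef_pos: [543.8, 338.0, 37.5]
tool_rot: [3.141, -0.0, 0.001]
force: [0.1, 0.5, 0.5]
width: 49.9
```

Emit:
{"name": "play_rows", "arguments": {"targets": [{"slide": [-1, 1, 3], "turn": [0, 0, 0], "hand": 30}, {"slide": [0, 0, 0], "turn": [0, 0, 0], "hand": 22}, {"slide": [0, 0, 0], "turn": [0, 0, 0], "hand": 10}, {"slide": [0, 0, 0], "turn": [0, 0, 0], "hand": 10}, {"slide": [0, 0, 0], "turn": [0, 0, 0], "hand": 10}]}}

```text
clock: 4.68
eef_pos: [542.6, 337.7, 34.8]
tool_rot: [-3.141, -0.0, 0.001]
force: [-2.2, -0.1, 4.1]
width: 13.5
```

Emit:
{"name": "play_rows", "arguments": {"targets": [{"slide": [0, 0, 0], "turn": [0, 0, 0], "hand": 10}, {"slide": [0, 0, -15], "turn": [0, 0, 0], "hand": 10}, {"slide": [0, 0, -40], "turn": [0, 0, 0], "hand": 10}, {"slide": [0, 0, -40], "turn": [0, 0, 0], "hand": 10}, {"slide": [0, 0, 0], "turn": [0, 0, 0], "hand": 10}]}}

```text
clock: 5.3
eef_pos: [544.6, 339.1, 133.1]
tool_rot: [-3.137, -0.006, 0.001]
force: [0.7, -0.1, -1.9]
width: 13.4
```

```bash
cat > held.py <<'E'
import sys
from h import *
n=sys.argv[1]
s=read_state();c=calibration("wrist");im,d=get_image("wrist");cv2.imwrite(f"pics/{n}.png",im)
np.savez(f"{n}.npz",im=im,d=d,**{k:np.array(c[k]) for k in c},p=s['eef_pos'],r=s['tool_rot'])
print('pos',s['eef_pos'].round(1),s['tool_rot'].round(3),'F',s['force'].round(1),'w',s['width'])
W=cloud(c,d);R=Ro.from_euler('xyz',s['tool_rot']).as_matrix()
L=(W.reshape(-1,3)-s['eef_pos'])@R
ok=(abs(L[:,0])<32)&(abs(L[:,1])<32)&(L[:,2]>-2)&(L[:,2]<12)
z=L[ok,2];h,e=np.histogram(z,28,(-2,12));print(dict(zip(e.round(1).tolist(),h.tolist())))
zm=e[h.argmax()]+.25
Q=L[ok&(abs(L[:,2]-zm)<1.5)];print('flange top tool z',np.median(Q[:,2]).round(2),len(Q),'box',Q.min(0).round(1),Q.max(0).round(1))
q=Q[:,:2].astype(np.float32);print(cv2.minEnclosingCircle(q),'ell',cv2.fitEllipse(cv2.convexHull(q)))
A=np.c_[Q[:,:2],np.ones(len(Q))];k=np.linalg.lstsq(A,Q[:,2],rcond=None)[0];print('tilt',k[:2].round(3))
E
python3 held.py w4
```

```text
pos [544.6 339.1 133.1] [-3.137e+00 -6.000e-03  1.000e-03] F [ 0.7 -0.1 -1.9] w 13.389245673816028
{-2.0: 9, -1.5: 10, -1.0: 14, -0.5: 12, 0.0: 13, 0.5: 9, 1.0: 10, 1.5: 17, 2.0: 8, 2.5: 16, 3.0: 50, 3.5: 248, 4.0: 695, 4.5: 984, 5.0: 841, 5.5: 458, 6.0: 235, 6.5: 108, 7.0: 61, 7.5: 35, 8.0: 29, 8.5: 28, 9.0: 24, 9.5: 15, 10.0: 28, 10.5: 28, 11.0: 22, 11.5: 17}
flange top tool z 4.87 3401 box [-25.7 -26.1   3.3] [27.2 25.6  6.2]
((0.7565656304359436, 0.2696993350982666), 26.721811294555664) ell ((0.8245785236358643, 0.05229949951171875), (52.21038818359375, 53.1637077331543), 98.9632339477539)
tilt [ 0.007 -0.003]
```

View pics/w4.png

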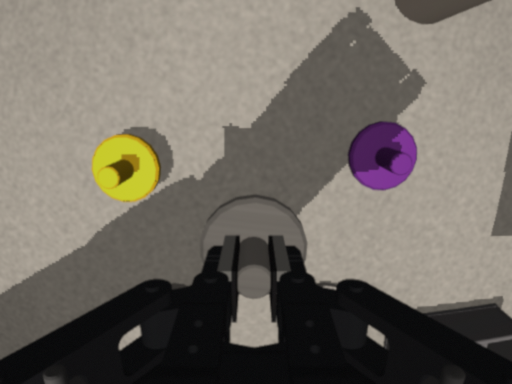

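The fitting is held upright, with its axis within about 1 mm of the tool axis. The flange disc shows at (254,235). I'll move to a vantage point where the hole and the held fitting are both in view.

Emit:
{"name": "play_rows", "arguments": {"targets": [{"slide": [4, 30, -20], "turn": [0, 0, 0], "hand": 10}, {"slide": [8, 50, -20], "turn": [0, 0, 0], "hand": 10}, {"slide": [8, 55, -5], "turn": [0, 0, 0], "hand": 10}, {"slide": [8, 55, 0], "turn": [0, 0, 0], "hand": 10}, {"slide": [8, 55, 0], "turn": [0, 0, 0], "hand": 10}]}}

```text
clock: 5.98
eef_pos: [577.8, 90.3, 172.8]
tool_rot: [3.141, 0.003, 0.002]
force: [1.2, 0.0, -2.1]
width: 13.6
```

Emit:
{"name": "play_rows", "arguments": {"targets": [{"slide": [8, 55, 0], "turn": [0, 0, 0], "hand": 10}, {"slide": [8, 55, 0], "turn": [0, 0, 0], "hand": 10}, {"slide": [8, 55, 0], "turn": [0, 0, 0], "hand": 10}, {"slide": [6, 40, 0], "turn": [0, 0, 0], "hand": 10}, {"slide": [0, 10, 0], "turn": [0, 0, 0], "hand": 10}]}}

```text
clock: 6.6
eef_pos: [607.6, -127.1, 172.3]
tool_rot: [3.14, 0.003, -0.004]
force: [-0.8, 1.0, -2.4]
width: 13.3
```

Emit:
{"name": "play_rows", "arguments": {"targets": [{"slide": [0, 0, 0], "turn": [0, 0, 0], "hand": 10}, {"slide": [0, 0, 0], "turn": [0, 0, 0], "hand": 10}]}}

```text
clock: 6.85
eef_pos: [608.7, -119.9, 173.9]
tool_rot: [-3.14, 0.001, 0.004]
force: [0.1, 0.4, -1.4]
width: 13.0
```

```bash
python3 held.py w5; python3 - <<'E'
from h import *
t=dict(np.load("w5.npz"));im=t['im']
c=proj(t,[[611,-43,42]])[0];print(c)
g=cv2.cvtColor(im,cv2.COLOR_BGR2GRAY)
W=cloud(t,t['d']);R=Ro.from_euler('xyz',t['r']).as_matrix()
P=W.reshape(-1,3);ok=(abs(P[:,0]-611)<45)&(abs(P[:,1]+43)<45)&(P[:,2]>39)&(P[:,2]<45)
r=cv2.minAreaRect(P[ok,:2].astype(np.float32));print('block',r,np.median(P[ok,2]))
m=(g<45).astype(np.uint8);k=np.zeros_like(m);x,y=c.astype(int);k[max(0,y-60):y+60,x-60:x+60]=1;m*=k
cs,h=cv2.findContours(m,cv2.RETR_CCOMP,cv2.CHAIN_APPROX_NONE)
for i,q in enumerate(cs):
    if cv2.contourArea(q)>150:
        if h[0][i][3]<0: print('rect',onplane(t,cv2.boxPoints(cv2.minAreaRect(q)),42).mean(0))
        else:
            e=cv2.fitEllipse(q);X=onplane(t,[e[0]],42)[0];print('hole',e,X,'tool',(X-t['p'])@R)
E
```

```text
pos [ 608.7 -119.9  173.9] [-3.14e+00  1.00e-03  4.00e-03] F [ 0.1  0.4 -1.4] w 12.960613528570462
{-2.0: 10, -1.5: 7, -1.0: 17, -0.5: 11, 0.0: 11, 0.5: 11, 1.0: 17, 1.5: 9, 2.0: 6, 2.5: 22, 3.0: 69, 3.5: 238, 4.0: 736, 4.5: 1016, 5.0: 828, 5.5: 406, 6.0: 201, 6.5: 120, 7.0: 77, 7.5: 38, 8.0: 28, 8.5: 23, 9.0: 27, 9.5: 22, 10.0: 19, 10.5: 18, 11.0: 28, 11.5: 28}
flange top tool z 4.83 3386 box [-25.6 -26.2   3.3] [27.1 25.9  6.2]
((0.794553816318512, 0.2946052849292755), 26.740373611450195) ell ((0.8282674551010132, 0.17246532440185547), (52.67524719238281, 52.82374954223633), 113.94805145263672)
tilt [ 0.005 -0.004]
[255.76274528  93.98716565]
block ((612.4982299804688, -43.48005294799805), (66.53439331054688, 66.71527862548828), 82.8961181640625) 42.03093746024604
rect [612.27767875 -43.42369635  42.        ]
hole ((257.1708068847656, 95.39756774902344), (31.645076751708984, 32.246734619140625), 4.603390216827393) [612.14421281 -44.10160289  42.        ] tool [  3.8566128  -75.58179469 131.97999855]
```

View pics/w5.png

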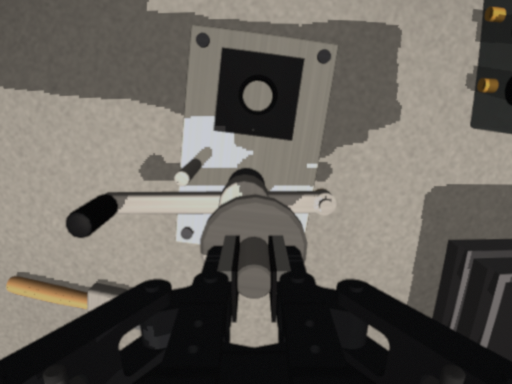

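Emit:
{"name": "play_rows", "arguments": {"targets": [{"slide": [1, -38, 0], "turn": [0, 0, 0], "hand": 10}, {"slide": [2, -38, 0], "turn": [0, 0, 0], "hand": 10}, {"slide": [0, 0, 40], "turn": [0, 0, 0], "hand": 10}, {"slide": [0, 0, 40], "turn": [0, 0, 0], "hand": 10}, {"slide": [0, 0, 7], "turn": [0, 0, 0], "hand": 10}]}}

```text
clock: 7.52
eef_pos: [609.6, -44.8, 85.0]
tool_rot: [-3.141, 0.006, 0.004]
force: [-1.5, 0.1, -1.8]
width: 13.7
```

Emit:
{"name": "play_rows", "arguments": {"targets": [{"slide": [0, 0, 0], "turn": [0, 0, 0], "hand": 10}]}}

```text
clock: 7.65
eef_pos: [612.3, -45.5, 87.8]
tool_rot: [-3.141, -0.0, 0.003]
force: [-0.4, 0.4, -2.4]
width: 13.4
```

```bash
python3 - <<'E'
from h import *
s=read_state();print(s['eef_pos'],s['tool_rot'],s['force'])
for n,(u,v,w,h) in dict(side=(190,130,120,100),top=(230,140,100,80)).items():
    c=calibration(n);im,d=get_image(n);np.savez(f"{n}1.npz",im=im,d=d,**{k:np.array(c[k]) for k in c})
    cv2.imwrite(f"pics/{n}1.png",cv2.resize(im[v:v+h,u:u+w],None,fx=6,fy=6,interpolation=cv2.INTER_CUBIC))
E
```

```text
[612.34377562 -45.4504948   87.81268866] [-3.14111344e+00 -4.27009084e-04  2.50811523e-03] [-0.4301965   0.40131966 -2.42431033]
```

View pics/side1.png

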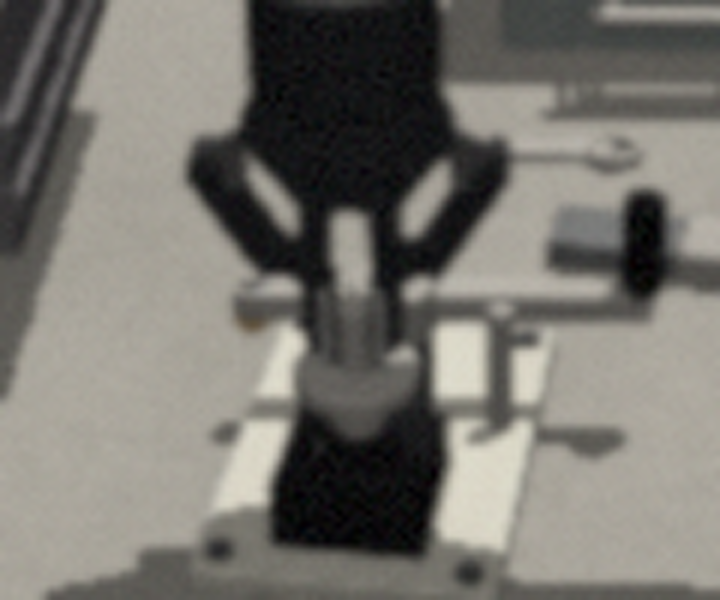

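View pics/top1.png

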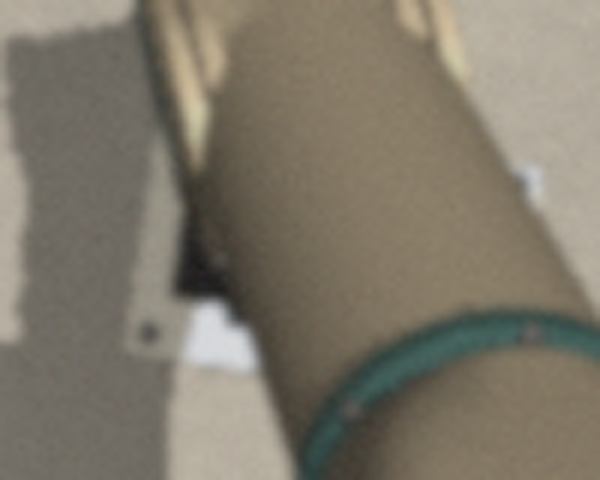

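```bash
python3 - <<'E'
from h import *
a=dict(np.load("side0.npz"));b=dict(np.load("side1.npz"))
P=cloud(a,a['d']).reshape(-1,3);ok=(abs(P[:,0]-611)<45)&(abs(P[:,1]+43)<45)&(P[:,2]>39)&(P[:,2]<45)
print('block',len(P[ok]),cv2.minAreaRect(P[ok,:2].astype(np.float32)))
P=cloud(b,b['d']).reshape(-1,3);ok=(abs(P[:,0]-611)<29)&(abs(P[:,1]+43)<30)&(P[:,2]>68)&(P[:,2]<82)
Q=P[ok];print('flange',len(Q),Q.min(0),Q.max(0),np.median(Q,0))
f=lambda x,y:((x+.5)/6-.5+190,(y+.5)/6-.5+130)
print('flange edges',onplane(b,[f(297,365),f(418,365)],82))
print('shank bottom',onplane(b,[f(313,425),f(357,438),f(398,425)],53))
print('proj', ((proj(b,[[612.3,-43.4,42],[608.9,-43,42],[611.5+.8,-43,53]])-[190,130]+.5)*6-.5))
g=cv2.cvtColor(b['im'],cv2.COLOR_BGR2GRAY)
for v in (190,192,194,196,198,200): print(v,g[v,232:272].tolist())
E
```

```text
block 373 ((610.6851196289062, -43.948482513427734), (70.09193420410156, 67.01910400390625), 84.99124908447266)
flange 51 [584.65476484 -50.50280389  74.65924603] [637.35725561 -18.95623149  81.93858885] [608.02167892 -26.47840643  79.7134412 ]
flange edges [[636.97550508 -48.52250535  82.        ]
 [586.73574904 -49.7269468   82.        ]]
shank bottom [[631.25874209 -46.82433457  53.        ]
 [612.09395336 -37.76325718  53.        ]
 [595.47455994 -47.73886478  53.        ]]
proj [[358.11636718 451.72711218]
 [366.0997019  452.39642999]
 [357.332469   430.84160104]]
190 [164, 165, 186, 206, 216, 211, 187, 145, 108, 95, 93, 88, 79, 69, 65, 74, 84, 83, 78, 72, 66, 78, 102, 121, 128, 126, 123, 100, 69, 80, 150, 203, 215, 218, 215, 215, 217, 210, 183, 130]
192 [162, 175, 198, 213, 213, 208, 174, 121, 100, 98, 97, 98, 97, 98, 96, 90, 90, 90, 88, 88, 92, 93, 93, 98, 99, 99, 95, 81, 55, 78, 153, 203, 215, 216, 216, 214, 217, 210, 184, 130]
194 [173, 195, 212, 214, 216, 206, 174, 115, 92, 93, 99, 99, 96, 94, 97, 95, 95, 96, 101, 99, 94, 96, 96, 99, 96, 95, 81, 62, 45, 76, 151, 204, 215, 217, 216, 216, 214, 212, 184, 131]
196 [154, 155, 160, 157, 160, 157, 139, 107, 77, 74, 86, 95, 95, 101, 103, 100, 101, 101, 100, 100, 98, 97, 91, 86, 79, 69, 53, 41, 38, 61, 112, 153, 161, 161, 159, 159, 157, 156, 137, 102]
198 [126, 121, 120, 119, 119, 117, 106, 80, 45, 43, 55, 63, 71, 77, 84, 85, 83, 87, 85, 85, 80, 74, 65, 54, 45, 35, 31, 33, 25, 44, 67, 86, 102, 111, 118, 118, 120, 117, 107, 87]
200 [189, 190, 189, 191, 185, 166, 120, 65, 25, 22, 18, 23, 39, 51, 68, 75, 77, 80, 77, 74, 72, 59, 39, 31, 24, 30, 23, 27, 29, 26, 27, 56, 106, 158, 186, 188, 185, 176, 152, 116]
```

Emit:
{"name": "play_rows", "arguments": {"targets": [{"slide": [0, 0, 0], "turn": [0, 0, 0], "hand": 10}]}}

```text
clock: 7.88
eef_pos: [613.1, -46.4, 88.9]
tool_rot: [3.142, -0.003, 0.001]
force: [0.9, -0.6, -2.2]
width: 13.0
```

Emit:
{"name": "play_rows", "arguments": {"targets": [{"slide": [0, 0, 0], "turn": [0, 0, 0], "hand": 10}]}}

```text
clock: 8.0
eef_pos: [612.5, -46.6, 88.3]
tool_rot: [3.141, -0.002, 0.001]
force: [0.6, 0.3, -2.0]
width: 13.6
```

Emit:
{"name": "play_rows", "arguments": {"targets": [{"slide": [0, 0, 0], "turn": [0, 0, 0], "hand": 10}]}}

```text
clock: 8.12
eef_pos: [612.2, -46.6, 87.8]
tool_rot: [3.142, -0.001, 0.001]
force: [-0.6, -0.3, -2.0]
width: 13.1
```

Averaged settled readings give TCP ≈ (612.5,-46.5,88.2). The wrist view gives a target of (611.5,-43.3). The side view, measured as the shank relative to the block, wants about 1.3 mm less in x, so the two agree. I'll correct by about (-1,+3) mm and descend gently.

Emit:
{"name": "play_rows", "arguments": {"targets": [{"slide": [-1, -3, 4], "turn": [0, 0, 0], "hand": 10}, {"slide": [0, 0, 4], "turn": [0, 0, 0], "hand": 10}, {"slide": [0, 0, 0], "turn": [0, 0, 0], "hand": 10}]}}

```text
clock: 8.5
eef_pos: [610.5, -43.3, 78.7]
tool_rot: [-3.142, 0.001, 0.002]
force: [0.2, -0.6, -1.8]
width: 13.2
```

Emit:
{"name": "play_rows", "arguments": {"targets": [{"slide": [0, 0, 3], "turn": [0, 0, 0], "hand": 10}, {"slide": [0, 0, 0], "turn": [0, 0, 0], "hand": 10}]}}

```text
clock: 8.75
eef_pos: [610.8, -43.5, 76.0]
tool_rot: [3.142, 0.001, 0.001]
force: [0.5, -0.6, -1.4]
width: 13.2
```

Emit:
{"name": "play_rows", "arguments": {"targets": [{"slide": [0.5, 0, 2], "turn": [0, 0, 0], "hand": 10}, {"slide": [0, 0, 2], "turn": [0, 0, 0], "hand": 10}, {"slide": [0, 0, 0], "turn": [0, 0, 0], "hand": 10}]}}

```text
clock: 9.12
eef_pos: [611.3, -43.5, 72.1]
tool_rot: [-3.142, 0.0, 0.001]
force: [0.7, 0.4, -1.5]
width: 13.0
```

Emit:
{"name": "play_rows", "arguments": {"targets": [{"slide": [0, 0, 2], "turn": [0, 0, 0], "hand": 10}, {"slide": [0, 0, 0], "turn": [0, 0, 0], "hand": 10}]}}

```text
clock: 9.38
eef_pos: [611.3, -43.4, 70.2]
tool_rot: [3.142, 0.0, 0.001]
force: [-0.0, 0.4, -1.6]
width: 13.5
```

The shank is below the chamfer with no contact force. Continuing down.

Emit:
{"name": "play_rows", "arguments": {"targets": [{"slide": [0, 0, 3], "turn": [0, 0, 0], "hand": 10}, {"slide": [0, 0, 3], "turn": [0, 0, 0], "hand": 10}, {"slide": [0, 0, 0], "turn": [0, 0, 0], "hand": 10}]}}

```text
clock: 9.75
eef_pos: [611.3, -43.4, 64.0]
tool_rot: [-3.142, 0.0, 0.001]
force: [0.7, -0.1, -2.4]
width: 13.2
```

Emit:
{"name": "play_rows", "arguments": {"targets": [{"slide": [0, 0, 3], "turn": [0, 0, 0], "hand": 10}, {"slide": [0, 0, 3], "turn": [0, 0, 0], "hand": 10}, {"slide": [0, 0, 0], "turn": [0, 0, 0], "hand": 10}]}}

```text
clock: 10.12
eef_pos: [611.3, -43.4, 58.0]
tool_rot: [-3.142, 0.0, 0.001]
force: [-1.0, -0.3, -1.9]
width: 13.0
```

Emit:
{"name": "play_rows", "arguments": {"targets": [{"slide": [0, 0, 1], "turn": [0, 0, 0], "hand": 10}, {"slide": [0, 0, 0], "turn": [0, 0, 0], "hand": 10}]}}

```text
clock: 10.38
eef_pos: [611.5, -43.5, 57.3]
tool_rot: [3.142, -0.0, 0.001]
force: [0.4, -0.1, -1.7]
width: 13.6
```

Emit:
{"name": "play_rows", "arguments": {"targets": [{"slide": [0, 0, 1], "turn": [0, 0, 0], "hand": 10}, {"slide": [0, 0, 0], "turn": [0, 0, 0], "hand": 10}]}}

```text
clock: 10.62
eef_pos: [611.4, -43.5, 56.3]
tool_rot: [3.142, 0.0, 0.001]
force: [0.8, 0.4, -1.5]
width: 13.2
```

Emit:
{"name": "play_rows", "arguments": {"targets": [{"slide": [0, 0, 0.5], "turn": [0, 0, 0], "hand": 10}, {"slide": [0, 0, 0], "turn": [0, 0, 0], "hand": 10}]}}

```text
clock: 10.88
eef_pos: [611.4, -43.4, 55.8]
tool_rot: [-3.142, 0.0, 0.001]
force: [-0.2, -0.1, -2.0]
width: 13.5
```

Emit:
{"name": "play_rows", "arguments": {"targets": [{"slide": [0, 0, 0.5], "turn": [0, 0, 0], "hand": 10}, {"slide": [0, 0, 0], "turn": [0, 0, 0], "hand": 10}]}}

```text
clock: 11.12
eef_pos: [611.5, -43.4, 55.3]
tool_rot: [-3.142, -0.0, 0.001]
force: [0.6, 0.6, -1.8]
width: 13.0
```

Close to flush. I'll keep going in half-millimetre steps until contact.

Emit:
{"name": "play_rows", "arguments": {"targets": [{"slide": [0, 0, 0.5], "turn": [0, 0, 0], "hand": 10}, {"slide": [0, 0, 0], "turn": [0, 0, 0], "hand": 10}]}}

```text
clock: 11.38
eef_pos: [611.5, -43.4, 55.0]
tool_rot: [3.142, -0.0, 0.001]
force: [-0.7, 0.4, 0.8]
width: 13.2
```

Emit:
{"name": "play_rows", "arguments": {"targets": [{"slide": [0, 0, 0.5], "turn": [0, 0, 0], "hand": 10}, {"slide": [0, 0, 0], "turn": [0, 0, 0], "hand": 10}]}}

```text
clock: 11.62
eef_pos: [611.5, -43.4, 54.9]
tool_rot: [3.141, -0.0, 0.001]
force: [-2.8, 0.2, 5.3]
width: 13.1
```

Contact at TCP z 55.0, which matches the flush height. Releasing.

Emit:
{"name": "play_rows", "arguments": {"targets": [{"slide": [0, 0, 0], "turn": [0, 0, 0], "hand": 20}, {"slide": [0, 0, 0], "turn": [0, 0, 0], "hand": 40}, {"slide": [0, 0, 0], "turn": [0, 0, 0], "hand": 45}, {"slide": [0, 0, 0], "turn": [0, 0, 0], "hand": 45}, {"slide": [0, 0, 0], "turn": [0, 0, 0], "hand": 45}]}}

```text
clock: 12.25
eef_pos: [611.5, -43.5, 54.3]
tool_rot: [3.142, -0.0, 0.001]
force: [0.3, 0.3, 0.5]
width: 45.2
```

Emit:
{"name": "play_rows", "arguments": {"targets": [{"slide": [0, 0, -30], "turn": [0, 0, 0], "hand": 45}, {"slide": [0, 0, -40], "turn": [0, 0, 0], "hand": 45}, {"slide": [0, 10, -40], "turn": [0, 0, 0], "hand": 45}, {"slide": [0, 30, 0], "turn": [0, 0, 0], "hand": 20}, {"slide": [0, 30, 0], "turn": [0, 0, 0], "hand": 0}]}}

```text
clock: 12.88
eef_pos: [611.9, -114.1, 165.2]
tool_rot: [3.141, -0.002, 0.002]
force: [0.2, -0.5, -0.7]
width: 9.2
```

Emit:
{"name": "play_rows", "arguments": {"targets": [{"slide": [0, 0, 0], "turn": [0, 0, 0], "hand": 0}, {"slide": [0, 0, 0], "turn": [0, 0, 0], "hand": 0}]}}

```text
clock: 13.12
eef_pos: [611.5, -112.4, 164.2]
tool_rot: [-3.141, 0.0, 0.002]
force: [-0.6, 1.1, 0.4]
width: -0.5
```

```bash
python3 - <<'E'
from h import *
s=read_state();print(s['eef_pos'],s['tool_rot'],s['force'],s['width'])
c=calibration("wrist");im,d=get_image("wrist");cv2.imwrite("pics/w6.png",im)
W=cloud(c,d);P=W.reshape(-1,3);ok=(abs(P[:,0]-612)<45)&(abs(P[:,1]+43)<45)
Q=P[ok&(P[:,2]>39)&(P[:,2]<45)];print('block',len(Q),cv2.minAreaRect(Q[:,:2].astype(np.float32)))
Q=P[ok&(P[:,2]>47)&(P[:,2]<54)];k=np.linalg.lstsq(np.c_[Q[:,:2]-[612,-43],np.ones(len(Q))],Q[:,2],rcond=None)[0]
print('flange',len(Q),np.median(Q[:,2]),cv2.minEnclosingCircle(Q[:,:2].astype(np.float32)),'tilt',k)
Q=P[ok&(P[:,2]>76)&(P[:,2]<84)];print('spigot',len(Q),np.median(Q,0))
Q=P[(abs(P[:,0]-491)<30)&(abs(P[:,1]+127)<30)&(P[:,2]>112)&(P[:,2]<123)];print('knob',len(Q),cv2.minEnclosingCircle(Q[:,:2].astype(np.float32)),Q.mean(0))
E
```

```text
[ 611.53129242 -112.4056603   164.24543122] [-3.14050803e+00  2.56979370e-05  1.81705179e-03] [-0.62681313  1.12880526  0.39446891] -0.5125497458266474
block 3281 ((612.4795532226562, -43.6866569519043), (66.52006530761719, 66.6213150024414), 82.7122802734375)
flange 3510 49.975066237429886 ((612.17333984375, -44.01909637451172), 27.162302017211914) tilt [-1.44068272e-03  3.64180765e-04  4.99386409e+01]
spigot 437 [611.9951648  -44.07485807  79.96908426]
knob 722 ((493.1334228515625, -127.58598327636719), 10.238597869873047) [ 494.31942919 -126.79022435  117.1984863 ]
```

View pics/w6.png

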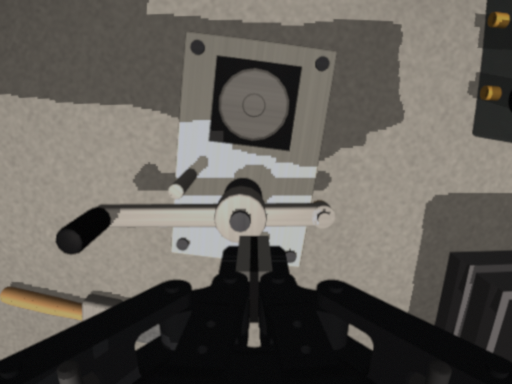

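The fitting is seated: flange top at z 49.98, tilt under 0.002, and the axis within about 0.6 mm of the block's centre. Next I'll take the closed fingers behind the knob.

Emit:
{"name": "play_rows", "arguments": {"targets": [{"slide": [-50, -8, 0], "turn": [0, 0, 0], "hand": 0}, {"slide": [-50, -8, 0], "turn": [0, 0, 0], "hand": 0}, {"slide": [-18, -7, 0], "turn": [0, 0, 0], "hand": 0}, {"slide": [0, 0, 20], "turn": [0, 0, 0], "hand": 0}, {"slide": [0, 0, 0], "turn": [0, 0, 0], "hand": 0}]}}

```text
clock: 13.8
eef_pos: [492.7, -89.2, 143.7]
tool_rot: [-3.141, 0.002, 0.004]
force: [-0.1, -0.4, -0.9]
width: 0.2
```

```bash
python3 held.py w7 | head -1; python3 - <<'E'
from h import *
c=dict(np.load("w7.npz"))
P=cloud(c,c['d']).reshape(-1,3)
Q=P[(abs(P[:,0]-491)<30)&(abs(P[:,1]+127)<40)&(P[:,2]>114)&(P[:,2]<121)];print('knob',len(Q),cv2.minEnclosingCircle(Q[:,:2].astype(np.float32)),Q.mean(0))
E
```

```text
pos [492.7 -89.2 143.7] [-3.141e+00  2.000e-03  4.000e-03] F [-0.1 -0.4 -0.9] w 0.17250661164437417
knob 0 ((0.0, 0.0), 0.0) [nan nan nan]
  return _methods._mean(a, axis=axis, dtype=dtype,
  ret = ret.dtype.type(ret / rcount)
Traceback (most recent call last):
  File "held.py", line 12, in <module>
    Q=L[ok&(abs(L[:,2]-zm)<1.5)];print('flange top tool z',np.median(Q[:,2]).round(2),len(Q),'box',Q.min(0).round(1),Q.max(0).round(1))
                                                                                                   ~~~~~^^^
ValueError: zero-size array to reduction operation minimum which has no identity
<stdin>:4: RuntimeWarning: Mean of empty slice.
  ret = um.true_divide(
```

View pics/w7.png

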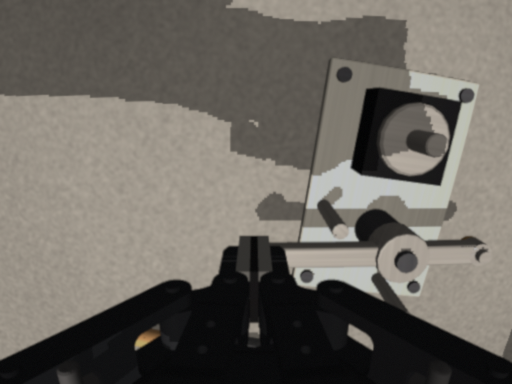

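The fitting still stands upright and the fingers are in front of the (hidden) knob. I'll descend behind it and feel for contact.

Emit:
{"name": "play_rows", "arguments": {"targets": [{"slide": [0, 0, 28], "turn": [0, 0, 0], "hand": 0}, {"slide": [0, 0, 28], "turn": [0, 0, 0], "hand": 0}, {"slide": [0, 6, 0], "turn": [0, 0, 0], "hand": 0}, {"slide": [0, 6, 0], "turn": [0, 0, 0], "hand": 0}, {"slide": [0, 0, 0], "turn": [0, 0, 0], "hand": 0}]}}

```text
clock: 14.48
eef_pos: [494.4, -103.6, 89.5]
tool_rot: [3.141, -0.002, -0.0]
force: [0.1, -0.3, 0.5]
width: -0.3
```

Emit:
{"name": "play_rows", "arguments": {"targets": [{"slide": [0, 3, 0], "turn": [0, 0, 0], "hand": 0}, {"slide": [0, 2, 0], "turn": [0, 0, 0], "hand": 0}]}}

```text
clock: 14.72
eef_pos: [493.8, -107.7, 88.8]
tool_rot: [-3.142, -0.001, 0.001]
force: [-0.0, 3.1, 2.3]
width: 0.0
```

Emit:
{"name": "play_rows", "arguments": {"targets": [{"slide": [0, 2, 0], "turn": [0, 0, 0], "hand": 0}, {"slide": [0, 0, 0], "turn": [0, 0, 0], "hand": 0}]}}

```text
clock: 14.98
eef_pos: [493.7, -108.8, 88.5]
tool_rot: [-3.141, -0.0, 0.002]
force: [-0.7, 3.8, 2.3]
width: 0.1
```

Contact is found at about 4 N. Now following the arc.

Emit:
{"name": "play_rows", "arguments": {"targets": [{"slide": [-0.6, 3.8, 0], "turn": [0, 0, -2], "hand": 0}, {"slide": [-1.2, 7.7, 0], "turn": [0, 0, -4], "hand": 0}, {"slide": [-1.2, 7.7, 0], "turn": [0, 0, -4], "hand": 0}, {"slide": [-1.2, 7.7, 0], "turn": [0, 0, -4], "hand": 0}]}}

```text
clock: 15.48
eef_pos: [492.5, -136.6, 88.4]
tool_rot: [-3.141, -0.002, 0.25]
force: [0.9, 4.6, 1.6]
width: 0.1
```

```bash
cat > lev.py <<'E'
from h import *
C=np.array([601.5,-127.]);yw=-.125
s=read_state();p=s['eef_pos'];psi=s['tool_rot'][2]
x=np.array([np.cos(psi),np.sin(psi)]);y=np.array([np.sin(psi),-np.cos(psi)])
r=p[:2]-C;F=s['force']
print('p',p.round(1),'psi',psi.round(3),'rel tool',(r@x).round(1),(r@y).round(1),'Ftool',(F[:2]@x).round(1),(F[:2]@y).round(1),F[2].round(1))
# knob radius 110, in contact at y offset 21: solve angle of the knob
b=r@y+20.5; a=-np.sqrt(110**2-b*b); k=a*x+b*y; print('lever est',(np.arctan2(k[1],k[0])-np.pi-yw+np.pi)%(2*np.pi)-np.pi, 'knob rel x',a-(r@x))
E
python3 lev.py
```

```text
p [ 492.5 -136.6   88.4] psi 0.25 rel tool -108.0 -17.6 Ftool 2.0 -4.2 1.6
lever est 0.4008720175284486 knob rel x -1.9901412045772844
```

Emit:
{"name": "play_rows", "arguments": {"targets": [{"slide": [-1.2, 7.7, 0], "turn": [0, 0, -4], "hand": 0}, {"slide": [-1.2, 7.7, 0], "turn": [0, 0, -4], "hand": 0}, {"slide": [-1.2, 7.7, 0], "turn": [0, 0, -4], "hand": 0}, {"slide": [-1.2, 7.7, 0], "turn": [0, 0, -4], "hand": 0}, {"slide": [-1.2, 7.7, 0], "turn": [0, 0, -4], "hand": 0}]}}

```text
clock: 16.1
eef_pos: [500.9, -174.0, 88.0]
tool_rot: [-3.141, -0.001, 0.599]
force: [1.0, 4.3, 0.0]
width: 0.0
```

```bash
python3 lev.py
```

```text
p [ 500.9 -174.    88. ] psi 0.599 rel tool -109.5 -17.9 Ftool 3.2 -3.0 0.0
lever est 0.7475861479992911 knob rel x -0.4198301961681494
```

Emit:
{"name": "play_rows", "arguments": {"targets": [{"slide": [-1.2, 7.7, 0], "turn": [0, 0, -4], "hand": 0}, {"slide": [-1.2, 7.7, 0], "turn": [0, 0, -4], "hand": 0}, {"slide": [-1.2, 7.7, 0], "turn": [0, 0, -4], "hand": 0}, {"slide": [-1.2, 7.7, 0], "turn": [0, 0, -4], "hand": 0}]}}

```text
clock: 16.6
eef_pos: [516.0, -200.7, 87.8]
tool_rot: [-3.14, 0.0, 0.878]
force: [-0.8, 4.5, 0.9]
width: 0.1
```

```bash
python3 lev.py
```

```text
p [ 516.  -200.7   87.8] psi 0.878 rel tool -111.3 -18.7 Ftool 2.9 -3.5 0.9
lever est 1.0193026724066163 knob rel x 1.2918668771863082
```

Emit:
{"name": "play_rows", "arguments": {"targets": [{"slide": [-0.8, 7.7, 0], "turn": [0, 0, -4], "hand": 0}, {"slide": [-0.8, 7.7, 0], "turn": [0, 0, -4], "hand": 0}, {"slide": [-0.4, 3.8, 0], "turn": [0, 0, -2], "hand": 0}, {"slide": [-0.4, 3.8, 0], "turn": [0, 0, -2], "hand": 0}]}}

```text
clock: 17.1
eef_pos: [532.8, -216.8, 87.8]
tool_rot: [-3.139, 0.001, 1.085]
force: [-3.1, 1.9, 0.4]
width: 0.2
```

```bash
python3 lev.py
```

```text
p [ 532.8 -216.8   87.8] psi 1.085 rel tool -111.5 -18.8 Ftool 0.2 -3.7 0.4
lever est 1.2251062379537947 knob rel x 1.4868909264251613
```

Emit:
{"name": "play_rows", "arguments": {"targets": [{"slide": [-0.2, 1.9, 0], "turn": [0, 0, -1], "hand": 0}, {"slide": [-0.2, 1.9, 0], "turn": [0, 0, -1], "hand": 0}, {"slide": [-0.2, 1.9, 0], "turn": [0, 0, -1], "hand": 0}]}}

```text
clock: 17.48
eef_pos: [537.8, -220.3, 87.8]
tool_rot: [-3.14, 0.002, 1.136]
force: [-5.0, 0.3, -2.2]
width: 0.2
```

```bash
python3 lev.py
```

```text
p [ 537.8 -220.3   87.8] psi 1.136 rel tool -111.4 -18.5 Ftool -1.9 -4.7 -2.2
lever est 1.2795892178375041 knob rel x 1.435724625998418
```

Emit:
{"name": "play_rows", "arguments": {"targets": [{"slide": [-0.2, 1.9, 0], "turn": [0, 0, -1], "hand": 0}, {"slide": [-0.2, 1.9, 0], "turn": [0, 0, -1], "hand": 0}, {"slide": [-0.2, 1.9, 0], "turn": [0, 0, -1], "hand": 0}, {"slide": [-0.2, 1.9, 0], "turn": [0, 0, -1], "hand": 0}]}}

```text
clock: 17.98
eef_pos: [543.3, -224.0, 87.8]
tool_rot: [-3.138, 0.003, 1.206]
force: [-7.3, -0.0, -0.1]
width: -0.3
```

```bash
python3 lev.py
```

```text
p [ 543.3 -224.    87.8] psi 1.206 rel tool -111.4 -19.7 Ftool -2.6 -6.8 -0.1
lever est 1.3381296701060919 knob rel x 1.3794763333840336
```

Emit:
{"name": "play_rows", "arguments": {"targets": [{"slide": [-0.2, 1.9, 0], "turn": [0, 0, -1], "hand": 0}, {"slide": [-0.2, 1.9, 0], "turn": [0, 0, -1], "hand": 0}, {"slide": [-0.2, 1.9, 0], "turn": [0, 0, -1], "hand": 0}, {"slide": [-0.2, 1.9, 0], "turn": [0, 0, -1], "hand": 0}]}}

```text
clock: 18.48
eef_pos: [550.5, -227.9, 87.8]
tool_rot: [-3.138, 0.003, 1.275]
force: [-6.8, -1.8, -0.7]
width: 0.1
```

```bash
python3 lev.py
```

```text
p [ 550.5 -227.9   87.8] psi 1.275 rel tool -111.3 -19.4 Ftool -3.7 -6.0 -0.7
lever est 1.4101827832214946 knob rel x 1.3533992038897935
```

Emit:
{"name": "play_rows", "arguments": {"targets": [{"slide": [-0.2, 1.9, 0], "turn": [0, 0, -1], "hand": 0}, {"slide": [-0.2, 1.9, 0], "turn": [0, 0, -1], "hand": 0}, {"slide": [-0.2, 1.9, 0], "turn": [0, 0, -1], "hand": 0}, {"slide": [-0.2, 1.9, 0], "turn": [0, 0, -1], "hand": 0}]}}

```text
clock: 18.98
eef_pos: [557.6, -231.2, 87.8]
tool_rot: [-3.138, 0.003, 1.345]
force: [-7.3, -1.9, -0.6]
width: -0.2
```

```bash
python3 lev.py
```

```text
p [ 557.6 -231.2   87.8] psi 1.345 rel tool -111.4 -19.4 Ftool -3.5 -6.7 -0.6
lever est 1.479682612624936 knob rel x 1.3778433002615174
```

Emit:
{"name": "play_rows", "arguments": {"targets": [{"slide": [-0.1, 1, 0], "turn": [0, 0, -0.5], "hand": 0}, {"slide": [-0.1, 1, 0], "turn": [0, 0, -0.5], "hand": 0}]}}

```text
clock: 19.23
eef_pos: [559.6, -231.9, 87.8]
tool_rot: [-3.138, 0.003, 1.362]
force: [-7.3, -3.0, 0.0]
width: -0.3
```

```bash
python3 lev.py
```

```text
p [ 559.6 -231.9   87.8] psi 1.362 rel tool -111.4 -19.2 Ftool -4.5 -6.6 0.0
lever est 1.4984177512968335 knob rel x 1.366083275963959
```

Emit:
{"name": "play_rows", "arguments": {"targets": [{"slide": [-0.1, 1, 0], "turn": [0, 0, -0.5], "hand": 0}, {"slide": [-0.1, 1, 0], "turn": [0, 0, -0.5], "hand": 0}, {"slide": [-0.1, 1, 0], "turn": [0, 0, -0.5], "hand": 0}]}}

```text
clock: 19.6
eef_pos: [562.5, -233.1, 87.9]
tool_rot: [-3.138, 0.003, 1.388]
force: [-6.7, -1.7, -1.3]
width: 0.1
```

Emit:
{"name": "play_rows", "arguments": {"targets": [{"slide": [-0.1, 1, 0], "turn": [0, 0, -0.5], "hand": 0}]}}

```text
clock: 19.73
eef_pos: [563.4, -233.4, 87.8]
tool_rot: [-3.138, 0.003, 1.397]
force: [-6.5, -2.6, -0.4]
width: 0.1
```

Emit:
{"name": "play_rows", "arguments": {"targets": [{"slide": [-0.1, 1, 0], "turn": [0, 0, -0.5], "hand": 0}]}}

```text
clock: 19.85
eef_pos: [564.4, -233.7, 87.8]
tool_rot: [-3.138, 0.003, 1.405]
force: [-6.1, -2.4, -0.0]
width: 0.0
```

```bash
python3 lev.py
```

```text
p [ 564.4 -233.7   87.8] psi 1.405 rel tool -111.4 -19.0 Ftool -3.4 -5.6 -0.0
lever est 1.5436311113750154 knob rel x 1.40650844092211
```

Emit:
{"name": "play_rows", "arguments": {"targets": [{"slide": [0, 0.8, 0], "turn": [0, 0, 0], "hand": 0}]}}

```text
clock: 19.98
eef_pos: [565.2, -233.9, 87.8]
tool_rot: [-3.138, 0.003, 1.405]
force: [-6.9, -2.6, -1.2]
width: 0.3
```

Emit:
{"name": "play_rows", "arguments": {"targets": [{"slide": [0, 0.8, 0], "turn": [0, 0, 0], "hand": 0}]}}

```text
clock: 20.1
eef_pos: [566.0, -234.1, 87.9]
tool_rot: [-3.138, 0.004, 1.405]
force: [-7.3, -2.7, -1.1]
width: 0.2
```

Emit:
{"name": "play_rows", "arguments": {"targets": [{"slide": [0, 0.8, 0], "turn": [0, 0, 0], "hand": 0}]}}

```text
clock: 20.23
eef_pos: [566.8, -234.2, 87.8]
tool_rot: [-3.138, 0.004, 1.405]
force: [-5.7, -2.2, -1.4]
width: -0.1
```

Emit:
{"name": "play_rows", "arguments": {"targets": [{"slide": [0, 0.6, 0], "turn": [0, 0, 0], "hand": 0}]}}

```text
clock: 20.35
eef_pos: [567.1, -234.3, 87.8]
tool_rot: [-3.138, 0.004, 1.405]
force: [-8.6, -2.7, 0.5]
width: -0.2
```

Emit:
{"name": "play_rows", "arguments": {"targets": [{"slide": [0, 0.6, 0], "turn": [0, 0, 0], "hand": 0}]}}

```text
clock: 20.48
eef_pos: [567.1, -234.4, 87.8]
tool_rot: [-3.137, 0.004, 1.405]
force: [-9.3, -2.3, 2.0]
width: -0.1
```

Emit:
{"name": "play_rows", "arguments": {"targets": [{"slide": [0, 0.6, 0], "turn": [0, 0, 0], "hand": 0}]}}

```text
clock: 20.6
eef_pos: [567.1, -234.4, 87.8]
tool_rot: [-3.135, 0.004, 1.405]
force: [-12.0, -1.7, 3.1]
width: 0.3
```

On the stop: the position is fixed and the force is rising about 2.5 N per step. I'll bring it to around 16 N.

Emit:
{"name": "play_rows", "arguments": {"targets": [{"slide": [0, 0.6, 0], "turn": [0, 0, 0], "hand": 0}]}}

```text
clock: 20.72
eef_pos: [567.1, -234.4, 87.8]
tool_rot: [-3.134, 0.004, 1.405]
force: [-11.3, -1.7, 4.8]
width: 0.1
```

Emit:
{"name": "play_rows", "arguments": {"targets": [{"slide": [0, 0.3, 0], "turn": [0, 0, 0], "hand": 0}, {"slide": [0, 0, 0], "turn": [0, 0, 0], "hand": 0}]}}

```text
clock: 20.98
eef_pos: [567.1, -234.3, 87.8]
tool_rot: [-3.134, 0.004, 1.405]
force: [-12.0, -1.6, 3.7]
width: -0.0
```

Emit:
{"name": "play_rows", "arguments": {"targets": [{"slide": [0, 0.6, 0], "turn": [0, 0, 0], "hand": 0}, {"slide": [0, 0, 0], "turn": [0, 0, 0], "hand": 0}]}}

```text
clock: 21.22
eef_pos: [567.1, -234.4, 87.8]
tool_rot: [-3.133, 0.005, 1.405]
force: [-13.3, -1.7, 5.2]
width: -0.1
```

Emit:
{"name": "play_rows", "arguments": {"targets": [{"slide": [0, 0.6, 0], "turn": [0, 0, 0], "hand": 0}, {"slide": [0, 0, 0], "turn": [0, 0, 0], "hand": 0}]}}

```text
clock: 21.48
eef_pos: [567.0, -234.4, 87.8]
tool_rot: [-3.131, 0.005, 1.405]
force: [-13.9, -1.1, 7.1]
width: 0.3
```

Emit:
{"name": "play_rows", "arguments": {"targets": [{"slide": [0, 0.5, 0], "turn": [0, 0, 0], "hand": 0}, {"slide": [0, 0, 0], "turn": [0, 0, 0], "hand": 0}]}}

```text
clock: 21.72
eef_pos: [567.1, -234.4, 87.8]
tool_rot: [-3.13, 0.005, 1.405]
force: [-16.0, 0.2, 8.2]
width: -0.3
```

Emit:
{"name": "play_rows", "arguments": {"targets": [{"slide": [0, 0.4, 0], "turn": [0, 0, 0], "hand": 0}, {"slide": [0, 0, 0], "turn": [0, 0, 0], "hand": 0}, {"slide": [0, 0, 0], "turn": [0, 0, 0], "hand": 0}]}}

```text
clock: 22.1
eef_pos: [567.1, -234.4, 87.8]
tool_rot: [-3.13, 0.005, 1.405]
force: [-16.3, -0.5, 8.8]
width: -0.1
```

```bash
python3 lev.py
```

```text
p [ 567.1 -234.4   87.8] psi 1.405 rel tool -111.6 -16.2 Ftool -3.1 -16.0 8.8
lever est 1.568988079397199 knob rel x 1.6842642533491983
```

It was held at about 16 N horizontal (18.5 N total), with the lever estimate at 1.569. Backing away and then up.

Emit:
{"name": "play_rows", "arguments": {"targets": [{"slide": [0, -4, 0], "turn": [0, 0, 0], "hand": 0}, {"slide": [0, -10, 0], "turn": [0, 0, 0], "hand": 0}, {"slide": [0, -15, 0], "turn": [0, 0, 0], "hand": 0}, {"slide": [0, 0, -40], "turn": [0, 0, 0], "hand": 0}, {"slide": [0, 0, -40], "turn": [0, 0, 0], "hand": 0}]}}

```text
clock: 22.72
eef_pos: [546.3, -227.3, 169.9]
tool_rot: [3.138, -0.001, 1.407]
force: [0.6, -0.6, 0.3]
width: 0.1
```

Emit:
{"name": "play_rows", "arguments": {"targets": [{"slide": [0, -40, -40], "turn": [0, 0, 0], "hand": 0}, {"slide": [0, -50, 0], "turn": [0, 0, 0], "hand": 0}, {"slide": [0, 0, 0], "turn": [0, 0, 0], "hand": 0}, {"slide": [0, 0, 0], "turn": [0, 0, 0], "hand": 0}]}}

```text
clock: 23.22
eef_pos: [457.9, -213.3, 209.2]
tool_rot: [3.137, 0.0, 1.407]
force: [0.1, 0.5, -0.6]
width: -0.2
```

```bash
python3 - <<'E'
from h import *
s=read_state();print(s['eef_pos'],s['force'],s['clock'])
for n in('wrist','top','side'):
    c=calibration(n);im,d=get_image(n)
    P=cloud(c,d).reshape(-1,3)
    Q=P[(abs(P[:,0]-588)<40)&(abs(P[:,1]+236)<40)&(P[:,2]>114)&(P[:,2]<121)]
    if len(Q)>4:
        k=np.array(cv2.minEnclosingCircle(Q[:,:2].astype(np.float32))[0])
        print(n,len(Q),'knob',k)
    if n=='top': im=cv2.resize(im[140:300,110:370],None,fx=3,fy=3,interpolation=cv2.INTER_CUBIC)
    if n=='side': im=cv2.resize(im[140:240,190:330],None,fx=5,fy=5,interpolation=cv2.INTER_CUBIC)
    cv2.imwrite(f"pics/f_{n}.png",im)
E
```

```text
[ 457.88008609 -213.33199123  209.21439948] [ 0.07440731  0.46207526 -0.60411095] 23.225
wrist 181 knob [ 585.53204346 -233.82432556]
top 37 knob [ 586.04199219 -236.03800964]
side 27 knob [ 585.60296631 -235.41955566]
```

View pics/f_top.png

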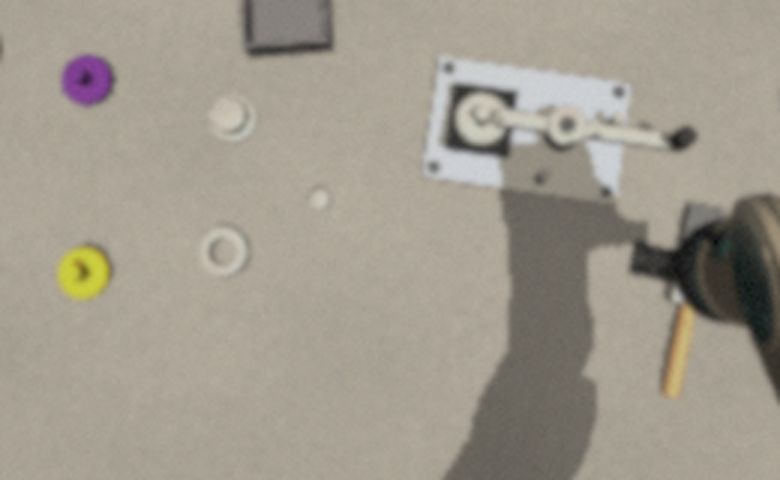

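View pics/f_side.png

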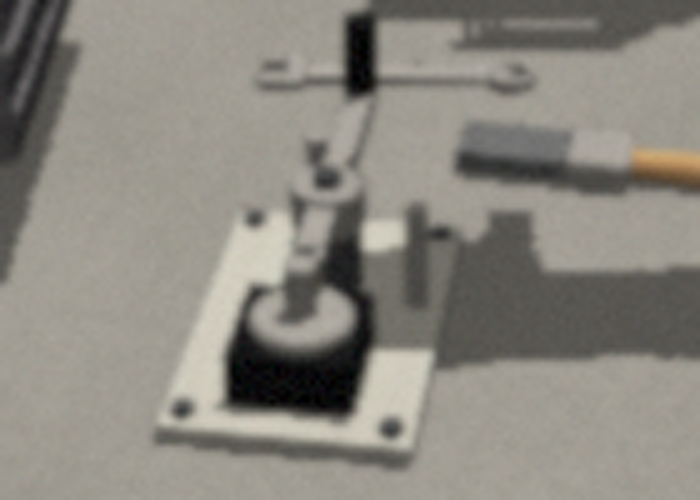

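View pics/f_wrist.png

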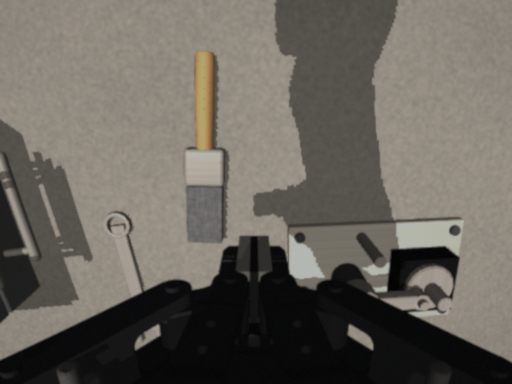

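The top view shows the lever handle along the fixture's -y with the arm over the flange. The side view shows the flange flush on the block, and all bystanders are in place. Handing in.

```bash
python3 -c "
from cell import *
print(finish_job())"
```

```text
the job is handed in; nothing more can be done
None
```

The fitting is seated in the nest and let go, and the lever is home on its end stop. I handed the job in at about 23 s of the 72 s allowed; no verdict came back.

**Fitting:** Flange contact came at TCP z 55, the flush height. After release, the wrist camera gave the flange top at z 49.98 (50 expected), tilt under 0.002 rad, and the axis about 0.5 mm from the block's centre. I took no new height or tilt reading once it was clamped. The final side picture shows it still flush with the arm over it.

**Lever:** I pushed it round with closed fingers at about 4–8 N. At the stop the push built up to about 16 N horizontal, 18.5 N in all, without the position changing. The lever angle from the tool pose was 1.569 rad. After I backed off, the top camera's knob position agreed with home to about 0.02 rad, so I saw no spring-back. The foot's force on the flange could not be measured.

**Disagreements:**
- The cameras differed by up to 3.5 mm on the hole's x position. I used the wrist-camera value, corrected with the held fitting and checked against the side view.
- Triangulating the spigot top from two wrist views gave z 58.2, against 60 by depth and by the text. Triangulating the flange from the top and side views gave 24, against 30.
- The gripper read 13.0–13.7 mm on the 16 mm spigot.

**Bystanders:** In the final pictures they appear where they started. I checked this by eye only, and the parts bin was only partly in view.

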